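Hang three nesting stand-off brackets on the kitting hook

TASK

Hang the three hat-shaped steel brackets on the hook of the kitting stand by the slots in their necks, feet towards the hook's tip: the large one first, pushed back flat against the stand's back plate, then the middle one, then the small one, each nested fully home inside the one before. The hook is only clamped by hand at a height nobody has measured, so find it by touch, never load the stand or hook with more than 25 N, let go of everything at the end and leave the other things on the bench where they are.

Things in the scene. Friction and masses are not known exactly. Their poses are not given: they have to be found in the camera images.
- bracket_large: Large rail stand-off bracket, plain 4 mm zinc-grey steel, 0.22 kg: upright web 62 mm wide with two legs bent forward (54 mm free between them), feet turned outward at their ends (28 mm in front of the web's middle, 86 mm over both), all 45 mm high; a neck 24 mm wide goes on up to 98 mm. Origin: under the middle of the web, mid-thickness; z up, legs and feet towards -x, y across the web.
- bracket_middle: Middle bracket of the same kind, heights and frame, 0.20 kg. Web 51 mm wide, 43 mm free between the legs, feet's far face 35 mm in front of the web's middle, 75 mm over both feet; neck 32 mm wide. Nested home, its web lies flat on the large one's, 4 mm nearer the hook's tip, with 1.5 mm to spare at each leg; the legs' ends flare as a lead-in.
- bracket_small: Small bracket of the same kind, heights and frame, 0.18 kg. Web and neck 40 mm wide, feet's far face 42 mm in front of the web's middle, 64 mm over both feet. Nested home, its web lies flat on the middle one's, 4 mm nearer the hook's tip, with 1.5 mm to spare at each leg.
- large_slot (a point): Middle of the upper edge of the slot in the large bracket's neck. In all three brackets the slot is 9 mm wide and goes from 48 to 66 mm above the underside; the plain neck above it (66 to 98 mm) can be gripped across its side edges. All three start upright on a plywood kit board, whose top is 29 mm above the bench.
- middle_slot (a point): Middle of the upper edge of the slot in the middle bracket's neck, 66 mm above its underside; axes as the bracket's
- small_slot (a point): Middle of the upper edge of the slot in the small bracket's neck, 66 mm above its underside; axes as the bracket's
- stand: Kitting stand fixed to the bench behind the panel: grey foot 68 x 112 mm, round post 16 mm thick, 252 mm high. Origin: on the post's axis at the bench; z up; the hook points along -x. A grey clamp head with black thumbscrew on the post carries back plate and hook. Its height was set by hand: the hook rod's axis lies anywhere from 190 to 230 mm above the bench. All of it is rigid.
- under_back_plate (a point): Point at bench height straight below the front face of the stand's dark upright back plate, 50 mm in front of the post's axis. The plate is 66 mm wide, 4 mm thick and reaches from 77 mm below the hook rod's axis to 3 mm above it. Axes as the stand's.
- under_hook_tip (a point): Point at bench height straight below the hook's tip, 129 mm in front of the post's axis. The hook is a level steel rod 6 mm thick from the back plate to 118 mm in front of the post's axis, then bent up at 45 degrees for the last 11 mm, its tip's highest point 11 mm above the rod's axis. Axes as the stand's.
- contactor_b: bystander: dark contactor block, 75 x 45 x 63 mm, on the bench to the right of the stand; origin under its centre
- screw_tin: bystander: round white tin of screws, 60 mm across, 18 mm high, on the bench behind the kit board, to its left; origin under its centre
- relay: bystander: light grey plug-in relay, 21 x 27 x 32 mm, on the kit board at its back left; origin under its centre
- gland: bystander: light grey plastic cable gland, 24 x 28 x 30 mm, standing on the kit board at its back right; origin under its centre

How it is judged:
On the way, in this order (a step that is already met when the one before it is completed fails the run):
1. the large bracket hangs on the hook by its slot, flat against the back plate (height (world z) of bracket_large between 0.118 and 0.176 m and angle between bracket_large's own z axis and vertical below 0.06 rad and contact force between bracket_large and stand above 0.2 N and x of bracket_large in the frame of stand between -0.055 and -0.05 m and y of bracket_large in the frame of stand between -0.003 and 0.003 m and angle between the x axis of bracket_large and the x axis of stand, either way round below 0.08 rad), for 0.2 s.
2. the middle bracket hangs on the hook, nested fully home in the large one (all of step 1 and height (world z) of bracket_middle between 0.118 and 0.176 m and angle between bracket_middle's own z axis and vertical below 0.06 rad and contact force between bracket_middle and stand above 0.2 N and x of bracket_middle in the frame of bracket_large between -0.0065 and -0.0025 m and y of bracket_middle in the frame of bracket_large between -0.003 and 0.003 m and z of bracket_middle in the frame of bracket_large between -0.003 and 0.003 m and angle between the x axis of bracket_middle and the x axis of bracket_large, either way round below 0.08 rad), for 0.2 s.
3. the small bracket hangs on the hook, nested fully home in the middle one (all of step 2 and height (world z) of bracket_small between 0.118 and 0.176 m and angle between bracket_small's own z axis and vertical below 0.06 rad and contact force between bracket_small and stand above 0.2 N and x of bracket_small in the frame of bracket_middle between -0.0065 and -0.0025 m and y of bracket_small in the frame of bracket_middle between -0.003 and 0.003 m and z of bracket_small in the frame of bracket_middle between -0.003 and 0.003 m and angle between the x axis of bracket_small and the x axis of bracket_middle, either way round below 0.08 rad), for 0.2 s.
At the end, for the whole second after the job is handed in: All three hang at rest on the hook, upright within 0.06 rad and square to it within 0.08 rad: the large web within 3 mm of the back plate, each next web within 2.5 mm of lying flat on the one behind, side to side and in height within 3 mm of each other (all of step 3 and linear speed of each of bracket_large, bracket_middle, bracket_small below 0.01 m/s); the robot touches nothing.
It fails at once if the stand or its hook is loaded with more than 25 N (contact force between anything else and stand above 25 N).
It fails at once if a bystander (contactor, screw tin, relay or gland) is moved more than 15 mm (distance of any of contactor_b, screw_tin, relay, gland from where it was at the start of the episode above 0.015 m).
It also fails if it takes over 72 s, if anything falls off the work surface, if the arm or the gripper's body presses on something with over 40 N, if the wrist force passes 120 N, or if a joint passes its speed limit or range.

ROBOT

A 7-joint arm with a two-finger parallel gripper is mounted at the origin on a cart in front of the work surface, level with it; the furniture and walls round the work are solid. World frame = base frame: x ahead of the robot, y to its left, z up, the work surface at z = 0. Lengths are in m, angles in rad, forces in N, time in s.
With the tool pointing down it reaches from about 0.4 to 0.85 m from the base axis. Payload 10.4 kg.
Tool frame: the origin (TCP) lies midway between the tips of the shut fingers; the grasp point (between the pads) lies 19 mm behind it; z points along the fingers, y is the line along which they close (so a half turn about z gives the same grasp; the last joint's range is limited). The gripper opens to 87 mm and grips with 3 to 60 N. Pads are 19 mm wide; open, the fingers measure 117 mm over their backs; the gripper's body (75 mm by 190 mm) begins 51 mm behind the grasp point.
Start: joints at [-1.183, 0.332, -0.065, 1.46, 0.022, 1.35, -0.088], TCP at [0.25, 0.573, 0.188] pointing down, gripper open.
Joint ranges: [-2.6, 2.6], [-0.5, 2.12], [-1.47, 1.34], [0.16, 2.42], [-1.27, 4.41], [0.06, 2.06], [-2.6, 2.6]. Speed limits (rad/s): [2.22, 2.22, 2.79, 2.79, 3.14, 3.14, 3.14].

INTERFACE

Orientations are given as a unit quaternion [x, y, z, w].
In Python, from bench import r gives the robot as it stands.
- The arm moves only by the tool arm_command, never from a script. Its argument "moves" is one flat list of numbers, 4 for each row, row after row: the shift along the tool's x, y, z in cm, then the turn about the tool's z in degrees. A call has 1 to 12 rows; each row shifts and turns the commanded pose from where the row before left it, along the tool's axes as they then stand; what a row does not reach is not made up. A row lasts 1/12 s, in which the tool goes at most 41.7 mm and 7.16 degrees, less where a joint would pass 70% of its speed; a pose out of reach is approached as far as the arm can. A call with a gripper value outside its range is refused whole. "fingers" is the opening in per cent of the stroke, from 0 (shut) to 100 (fully open), set as the call begins (left out, the last holds). The fingers move at their own pace and stop on an object; "squeeze" is the grip in N (left out, the last holds). Time passes only in rows, so rows that do not move let the fingers close. It gives the time, the measured TCP pose, the force, the opening and the grip force at its end, in the units of the state.
- r.read_state(): the state, without advancing time (a new reading comes with each control period).
- r.camera(name): name is "side" or "top"; returns the picture (384x512x3 uint8, red, green, blue); there is no depth.
- r.camera_info(name): a dict with "fx", "fy", "cx", "cy" (pixels), "k1" (the pictures are not rectified: a ray, as slopes to the right and down, at radius r is drawn at 1 + k1 r^2 times it, then the intrinsics apply), "origin" and "attitude" of the camera in the world. Camera axes: x right, y up, looking along -z (the intrinsics and any distortion apply to the point x, -y, -z); pixel columns grow to the right and rows downward; lengths in m; the calibration is good to about 2 mm. A picture is of the moment at which its call begins. camera_info takes no time and is no camera call.
- r.close_job(): hands the job in; it is judged then, once.
The state is a dict: "time": time; "joint_positions": joint angles; "joint_vel": joint speeds; "joint_torque": joint torques, N m; "ee_pos": TCP position; "eef_rot": TCP orientation; "ft_force": force on the tool from outside, world axes, zero at the start; "torque": the same for the moment, N m; "width": finger opening in m; "grip_force": force on a finger pad.
Only numpy, scipy, OpenCV 4.12 (cv2) and the standard library are available. Lean on these libraries where they do the work, as an engineer would, in place of code of your own. Each camera call takes 0.05 s, during which the arm holds its last target. There are 200 camera calls.

## Working session

There is one attempt and no reset: what is moved stays moved. The work goes in short steps, Python scripts to look and compute and a tool call to move; the robot and the scene stay as the last step left them, time stands still between calls to the robot, and variables do not carry over. Pictures are saved under pics/ and viewed, at most 10 in all, crops included, and the job is handed in when it is done.

Besides the shell and the picture viewer there is one more tool, called after ">>>" as name(argument=value, ...) on one line, values as JSON. arm_command: Moves the arm, as the interface text tells. Its arguments: {"type":"object","properties":{"moves":{"type":"array"},"fingers":{"type":"number"},"squeeze":{"type":"number"}},"required":["moves"]}

```bash
mkdir -p pics; ls; python3 - <<'E'
from bench import r
import cv2
for n in("top","side"):
    cv2.imwrite(f"pics/{n}0.png",r.camera(n)[:,:,::-1]); print(n,r.camera_info(n))
s=r.read_state(); print(s)
E
```

```text
pics
top {'fx': 385.08474219476943, 'fy': 385.08474219476943, 'cx': 249.85367052971472, 'cy': 194.95485313994436, 'k1': -0.04508280373581436, 'origin': array([ 0.44876726, -0.04193904,  0.93328248]), 'attitude': array([-0.06950457,  0.06119965,  0.71079328, -0.69727801])}
side {'fx': 441.7679998820043, 'fy': 441.7679998820043, 'cx': 254.18679656453685, 'cy': 183.57971454571324, 'k1': -0.03978174336061319, 'origin': array([ 0.06631122, -0.40062998,  0.75820772]), 'attitude': array([ 0.3254037 , -0.17717199, -0.43042038,  0.82308008])}
{'time': 0.1, 'joint_positions': array([-1.1825844 ,  0.33277974, -0.06467287,  1.46084494,  0.02158627,
        1.34990632, -0.08847963]), 'joint_vel': array([-0.0004882 , -0.00151133, -0.00017676, -0.00432511,  0.00230724,
       -0.00131307,  0.00076298]), 'joint_torque': array([ 1.63833083e-04, -6.24552441e+01,  2.36460386e-02, -3.90711021e+01,
       -6.16028113e-02,  3.65423178e-02,  8.67168251e-05]), 'ee_pos': array([0.2494576 , 0.57263772, 0.18745744]), 'eef_rot': array([ 2.03959351e-01,  9.78979160e-01, -6.13579363e-04, -1.01176949e-04]), 'ft_force': array([-0.41532293, -0.01537896, -0.11694933]), 'torque': array([-0.01503775,  0.01672945,  0.01065976]), 'grip_force': 0.0, 'width': 0.08740933511359422}
```

View pics/top0.png

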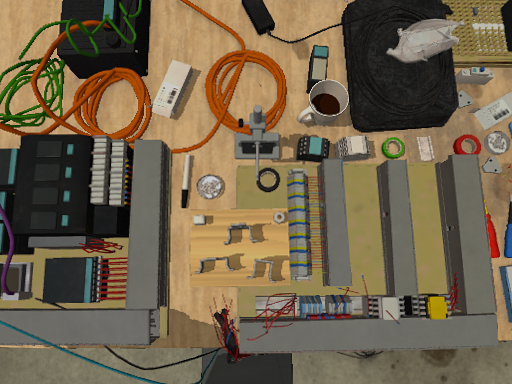

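View pics/side0.png

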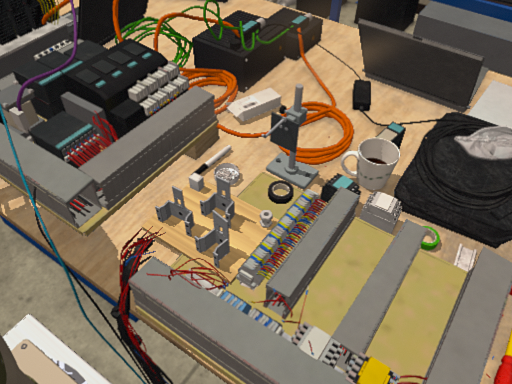

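The top view shows the stand at about (258,140), with its hook pointing down to about (257,178), and three brackets on the board at about (240,232), (217,265) and (265,270). The side view shows the same brackets at (175,210), (222,195) and (213,240). I'll enlarge both.

```bash
cat > h.py <<'E'
import numpy as np, cv2
from scipy.spatial.transform import Rotation as R
from bench import r
def proj(n,P):
    c=r.camera_info(n); p=R.from_quat(c['attitude']).inv().apply(np.atleast_2d(P)-c['origin'])
    s=np.c_[p[:,0]/-p[:,2],-p[:,1]/-p[:,2]]; s=s*(1+c['k1']*(s**2).sum(1))[:,None]
    return s*[c['fx'],c['fy']]+[c['cx'],c['cy']]
def back(n,uv,z):
    c=r.camera_info(n); d=(np.atleast_2d(uv)-[c['cx'],c['cy']])/[c['fx'],c['fy']]; s=d.copy()
    for _ in range(8): s=d/(1+c['k1']*(s**2).sum(1))[:,None]
    v=R.from_quat(c['attitude']).apply(np.c_[s[:,0],-s[:,1],-np.ones(len(s))])
    return c['origin']+v*((z-c['origin'][2])/v[:,2])[:,None]
def crop(src,dst,x0,y0,w,h,k):
    im=cv2.imread(src)[y0:y0+h,x0:x0+w]; cv2.imwrite(dst,cv2.resize(im,None,fx=k,fy=k,interpolation=cv2.INTER_CUBIC))
E
python3 -c "
from h import *
crop('pics/top0.png','pics/topc.png',185,125,120,170,6) if 0 else None
crop('pics/top0.png','pics/topb.png',188,205,108,80,7)
crop('pics/top0.png','pics/tops.png',225,125,70,70,8)
crop('pics/side0.png','pics/sideb.png',150,165,100,100,6)
"
```

```text
(no output)
```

View pics/topb.png

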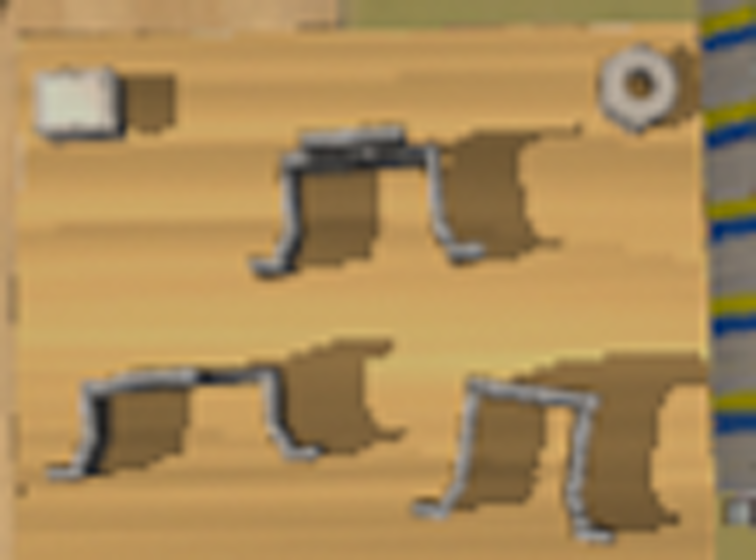

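View pics/tops.png

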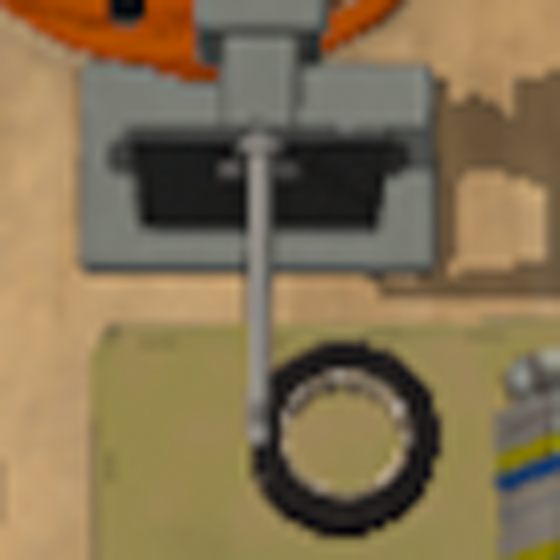

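View pics/sideb.png

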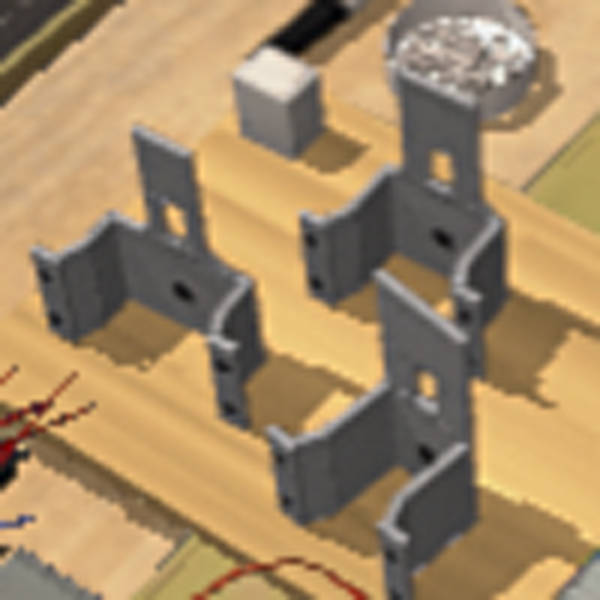

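The top crop shows large at lower left, middle at upper centre and small at lower right. I'll fit their poses from pixel positions in both views, and look at the stand from the side.

```bash
cat > fit.py <<'E'
from h import *
from scipy.optimize import least_squares
T=lambda x,y:((x+.5)/7-.5+188,(y+.5)/7-.5+205)
S=lambda x,y:((x+.5)/6-.5+150,(y+.5)/6-.5+165)
D={'large':(31,12,43,-26,[('w',1,T(85,383)),('w',-1,T(275,370)),('f',1,T(46,473)),('f',-1,T(320,453))],[('n',1,S(137,128)),('n',-1,S(190,155)),('f',1,S(35,252)),('f',-1,S(238,347))]),
'middle':(25.5,16,37.5,-33,[('w',1,T(283,156)),('w',-1,T(438,148)),('f',1,T(252,267)),('f',-1,T(485,250)),('n',1,T(300,140)),('n',-1,T(404,134))],[('n',1,S(400,75)),('n',-1,S(480,103)),('f',1,S(303,215)),('f',-1,S(480,298))]),
'small':(20,20,32,-40,[('w',1,T(470,379)),('w',-1,T(597,399)),('f',1,T(414,510)),('f',-1,T(612,537))],[('n',1,S(380,275)),('n',-1,S(467,335)),('f',1,S(270,430)),('f',-1,S(408,530))])}
for k,(w,n,f,fx,a,b) in D.items():
    loc={'w':(2,w,74),'n':(0,n,127),'f':(fx,f,74)}
    L=lambda q:np.array([[loc[t][0],s*loc[t][1],loc[t][2]] for t,s,_ in q])/1e3
    P=lambda p,q:R.from_euler('z',p[2]).apply(L(q))+[p[0],p[1],0]
    for pts in((('top',a),),(('side',b),),(('top',a),('side',b))):
        fn=lambda p:np.concatenate([(proj(c,P(p,q))-[x[2] for x in q]).ravel() for c,q in pts])
        o=least_squares(fn,[.3,0,0]); print(k,len(pts),o.x.round(4),np.degrees(o.x[2]).round(1),o.fun.round(1))
E
python3 fit.py; python3 -c "
from h import *
crop('pics/side0.png','pics/sides.png',250,80,80,115,5)"
```

```text
large 1 [0.4675 0.0503 0.0514] 2.9 [-0.5 -0.2  0.3 -0.3  0.2  0.2  0.1  0.3]
large 1 [0.467  0.0491 0.0828] 4.7 [-0.6 -0.1  0.5 -0.  -0.4 -0.5  0.4  0.5]
large 2 [0.4674 0.0497 0.0643] 3.7 [-0.3  0.   0.5 -0.4  0.6  0.5  0.4  0.1 -0.6 -0.4  0.4 -0.2 -0.4 -1.1
 -0.2  0.4]
middle 1 [ 0.5376 -0.0079  0.0517] 3.0 [-0.3 -0.1  0.2 -0.5 -0.4  0.1  0.   0.2  0.   0.3  0.4  0. ]
middle 1 [ 0.5376 -0.0094  0.0636] 3.6 [-0.2 -0.9 -0.1  0.5 -0.4 -0.3  0.7  0.6]
middle 2 [ 0.5377 -0.0084  0.0588] 3.4 [-0.1 -0.   0.5 -0.7  0.   0.2  0.4 -0.   0.3  0.2  0.6 -0.1 -0.5 -1.1
 -0.5  0.3 -0.7 -0.6  0.2  0.3]
small 1 [ 0.4611 -0.0607 -0.1649] -9.4 [-0.   0.1 -0.2 -0.1 -0.2 -0.2  0.5  0.3]
small 1 [ 0.4618 -0.0605 -0.1305] -7.5 [-0.7 -1.2  0.2  0.2 -0.  -0.7  0.5  1.5]
small 2 [ 0.4615 -0.0607 -0.1472] -8.4 [-0.1  0.1 -0.2 -0.4  0.  -0.1  0.8 -0.1 -0.6 -1.1  0.   0.4 -0.1 -0.9
 -0.   1.6]
```

View pics/sides.png

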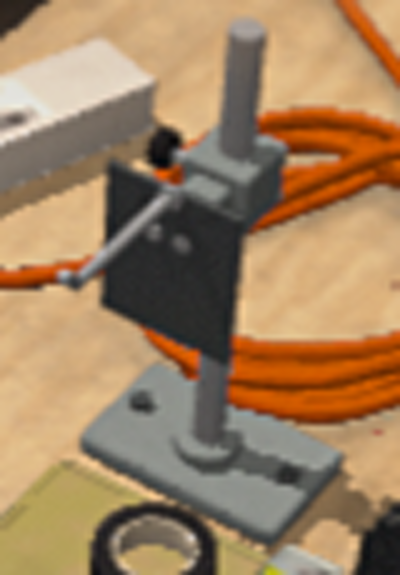

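```bash
cat > fits.py <<'E'
from h import *
from scipy.optimize import least_squares
T=lambda x,y:((x+.5)/8-.5+225,(y+.5)/8-.5+125)
S=lambda x,y:((x+.5)/5-.5+250,(y+.5)/5-.5+80)
# x,y,z rel hook (k=1) or bench
Q=[('top',-50,33,3,1,T(113,148)),('top',-50,-33,3,1,T(408,148)),('top',-50,33,-77,1,T(141,228)),('top',-50,-33,-77,1,T(379,228)),('top',-118,0,3,1,T(258,412)),('top',-128,0,10,1,T(257,442)),
('side',-50,33,3,1,S(107,160)),('side',-50,33,-77,1,S(100,303)),('side',-50,-33,-77,1,S(228,362)),('side',-127,0,9,1,S(68,277)),('side',0,0,252,0,S(246,27)),('side',-118,0,0,1,S(83,280))]
def fn(p):
    o=[]
    for c,x,y,z,k,uv in Q:
        P=R.from_euler('z',p[2]).apply([x/1e3,y/1e3,z/1e3+k*p[3]])+[p[0],p[1],0]
        o+=list((proj(c,P)[0]-uv))
    return np.array(o)
o=least_squares(fn,[.7,0,0,.21],loss='soft_l1'); print(o.x.round(4),np.degrees(o.x[2])); print(fn(o.x).reshape(-1,2).round(1))
E
python3 fits.py; python3 -c "
from h import *
for a in(3.7,3.4,-8.4): print(a)
s=r.read_state(); print(R.from_quat(s['eef_rot']).as_matrix().round(3))"
```

```text
[ 0.7424 -0.0523 -0.0173  0.1995] -0.9927606254461456
[[ 2.1 -1. ]
 [-1.5 -1.2]
 [-0.1  0.6]
 [ 0.3  0.5]
 [ 0.7 -0.8]
 [ 0.9 -0.3]
 [-0.4 -0.4]
 [-0.4  0.5]
 [-0.3  0.7]
 [-0.7 -0.3]
 [ 0.2  0.1]
 [-1.2  0.2]]
3.7
3.4
-8.4
[[-0.917  0.399 -0.   ]
 [ 0.399  0.917 -0.001]
 [-0.    -0.001 -1.   ]]
```

```bash
sed -i "s/^Q=\[('top',-50,33,3,1,T(113,148)),('top',-50,-33,3,1,T(408,148)),/Q=[/" fits.py; python3 fits.py
cat > go.py <<'E'
import sys
from h import *
# go.py x y z yawdeg (tool y relative to world y): delta in tool axes AFTER turning, cm
x,y,z,a=map(float,sys.argv[1:5]); s=r.read_state(); p=s['ee_pos']; M=R.from_quat(s['eef_rot']).as_matrix()
c=np.degrees(np.arctan2(-M[0,1],M[1,1])); t=np.radians(a)
d=np.array([x,y,z])-p; X=np.array([-np.cos(t),-np.sin(t),0]); Y=np.array([-np.sin(t),np.cos(t),0])
print('t',s['time'],'p',p.round(4),'yaw',c.round(2),'| turn',round(c-a,2),'x,y,z cm',(100*np.array([d@X,d@Y,-d[2]])).round(2))
E
python3 go.py 0.657 -0.0515 0.27 -1
```

```text
[ 0.7433 -0.052  -0.0164  0.1989] -0.9374919949317775
[[-0.2  0.3]
 [ 0.2  0.1]
 [ 0.6 -1.2]
 [ 0.8 -0.7]
 [-0.3 -0.4]
 [-0.3  0.4]
 [-0.2  0.7]
 [-0.5 -0.4]
 [ 0.3 -0.1]
 [-1.   0.2]]
t 0.1 p [0.2495 0.5726 0.1875] yaw -23.54 | turn -22.54 x,y,z cm [-41.84 -61.69  -8.25]
```

>>> arm_command(moves=[0, 0, -2, -7, 0, 0, -2, -7, 0, 0, -2, -7, 0, 0, -2, -1.5], fingers=0, squeeze=20)

```text
time: 0.43
ee_pos: [0.2495, 0.5727, 0.2686]
eef_rot: [0.005, 1.0, -0.0, -0.0]
ft_force: [-1.2, 0.9, 0.5]
width: 0.068
grip_force: 0.0
```

>>> arm_command(moves=[-1.74, -2.57, 0, 0, -1.74, -2.57, 0, 0, -1.74, -2.57, 0, 0, -1.74, -2.57, 0, 0, -1.74, -2.57, 0, 0, -1.74, -2.57, 0, 0, -1.74, -2.57, 0, 0, -1.74, -2.57, 0, 0, -1.74, -2.57, 0, 0, -1.74, -2.57, 0, 0, -1.74, -2.57, 0, 0, -1.74, -2.57, 0, 0])

```text
time: 1.43
ee_pos: [0.4532, 0.2594, 0.2679]
eef_rot: [0.009, 1.0, -0.0, -0.0]
ft_force: [0.9, 0.9, -0.0]
width: 0.0006
grip_force: 0.0
```

>>> arm_command(moves=[-1.74, -2.57, 0, 0, -1.74, -2.57, 0, 0, -1.74, -2.57, 0, 0, -1.74, -2.57, 0, 0, -1.74, -2.57, 0, 0, -1.74, -2.57, 0, 0, -1.74, -2.57, 0, 0, -1.74, -2.57, 0, 0, -1.74, -2.57, 0, 0, -1.74, -2.57, 0, 0, -1.74, -2.57, 0, 0, -1.74, -2.57, 0, 0])

```text
time: 2.43
ee_pos: [0.6564, -0.0524, 0.2677]
eef_rot: [0.009, 1.0, 0.0, -0.0]
ft_force: [0.3, 0.3, 0.3]
width: 0.0002
grip_force: 0.0
```

```bash
python3 go.py 0.657 -0.0506 0.21 -1; python3 -c "
from h import *
print(r.read_state()['ft_force'])"
```

```text
t 2.4333 p [ 0.6564 -0.0524  0.2677] yaw -1.01 | turn -0.01 x,y,z cm [-0.06  0.18  5.77]
[0.27369236 0.28139755 0.31519118]
```

>>> arm_command(moves=[0, 0.18, 2, 0, 0, 0, 2, 0, 0, 0, 1.5, 0, 0, 0, 0, 0, 0, 0, 0.15, 0, 0, 0, 0.15, 0, 0, 0, 0.15, 0, 0, 0, 0, 0])

```text
time: 3.1
ee_pos: [0.6563, -0.0494, 0.2094]
eef_rot: [0.009, 1.0, 0.0, 0.001]
ft_force: [-0.7, 0.1, 0.3]
width: 0.0004
grip_force: 0.0
```

>>> arm_command(moves=[0, 0, 0.1, 0, 0, 0, 0.1, 0, 0, 0, 0.1, 0, 0, 0, 0.1, 0, 0, 0, 0, 0])

```text
time: 3.52
ee_pos: [0.6559, -0.0494, 0.2044]
eef_rot: [0.009, 1.0, 0.0, -0.0]
ft_force: [-0.3, -0.0, -0.5]
width: 0.0005
grip_force: 0.0
```

>>> arm_command(moves=[0, 0, 0.1, 0, 0, 0, 0.1, 0, 0, 0, 0, 0])

```text
time: 3.77
ee_pos: [0.6559, -0.0494, 0.2024]
eef_rot: [0.009, 1.0, 0.0, -0.0]
ft_force: [-0.2, -0.2, 0.7]
width: 0.0001
grip_force: 0.0
```

>>> arm_command(moves=[0, 0, 0.1, 0, 0, 0, 0, 0])

```text
time: 3.93
ee_pos: [0.6559, -0.0494, 0.2014]
eef_rot: [0.009, 1.0, 0.0, -0.0]
ft_force: [1.2, 0.8, 0.0]
width: 0.0004
grip_force: 0.0
```

>>> arm_command(moves=[0, 0, 0.1, 0, 0, 0, 0, 0])

```text
time: 4.1
ee_pos: [0.6559, -0.0495, 0.2004]
eef_rot: [0.009, 1.0, 0.0, -0.0]
ft_force: [0.1, 0.2, 0.1]
width: 0.0007
grip_force: 0.0
```

>>> arm_command(moves=[0, 0, 0.1, 0, 0, 0, 0, 0])

```text
time: 4.27
ee_pos: [0.6559, -0.0494, 0.1994]
eef_rot: [0.009, 1.0, 0.0, -0.0]
ft_force: [-0.3, 0.8, 0.5]
width: 0.0006
grip_force: 0.0
```

>>> arm_command(moves=[0, 0, 0.05, 0, 0, 0, 0, 0])

```text
time: 4.43
ee_pos: [0.6559, -0.0494, 0.199]
eef_rot: [0.009, 1.0, 0.0, -0.0]
ft_force: [-0.2, 0.8, 0.4]
width: 0.0007
grip_force: 0.0
```

>>> arm_command(moves=[0, 0, 0.1, 0, 0, 0, 0, 0])

```text
time: 4.6
ee_pos: [0.6559, -0.0494, 0.1979]
eef_rot: [0.009, 1.0, 0.0, -0.0]
ft_force: [-0.1, -0.6, -0.4]
width: 0.0005
grip_force: 0.0
```

>>> arm_command(moves=[0, 0, 0.1, 0, 0, 0, 0, 0])

```text
time: 4.77
ee_pos: [0.6559, -0.0494, 0.1969]
eef_rot: [0.009, 1.0, 0.0, -0.0]
ft_force: [-0.3, 0.3, -0.4]
width: 0.0004
grip_force: 0.0
```

>>> arm_command(moves=[0, 0, 0.1, 0, 0, 0, 0, 0])

```text
time: 4.93
ee_pos: [0.6559, -0.0494, 0.1959]
eef_rot: [0.009, 1.0, 0.0, -0.0]
ft_force: [-0.2, -0.3, 0.4]
width: 0.0006
grip_force: 0.0
```

```bash
python3 - <<'E'
from h import *
im=r.camera('side'); cv2.imwrite('pics/side1.png',im[:,:,::-1]); crop('pics/side1.png','pics/s1c.png',235,60,110,110,5)
E
```

```text
(no output)
```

View pics/s1c.png

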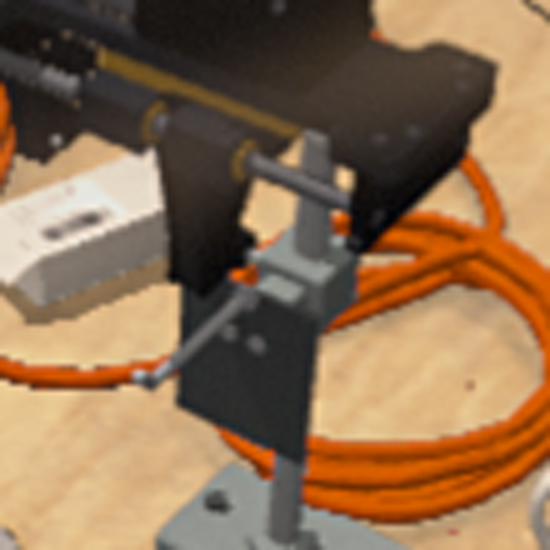

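The picture shows the fingers at crop (190–240, 285), apparently behind and to the left of the hook, which runs (145,378) to (250,295). I'll check where the measured TCP should project.

```bash
python3 - <<'E'
from h import *
p=r.read_state()['ee_pos']
for n in('side','top'): print(n,proj(n,[p,p+[0,0,.1],[.655,-.0506,.199]]), (proj(n,p)-[235,60])*5)
im=r.camera('top'); cv2.imwrite('pics/top1.png',im[:,:,::-1]); crop('pics/top1.png','pics/t1c.png',215,115,90,80,7)
E
```

```text
side [[273.40656046 128.5895534 ]
 [275.73612992  86.13113561]
 [273.72519861 127.86722153]] [[192.03280228 342.947767  ]]
top [[256.75982394 160.58403968]
 [256.99866737 144.86426376]
 [257.3751368  160.59998292]] [[108.79911969 502.92019842]]
```

View pics/t1c.png

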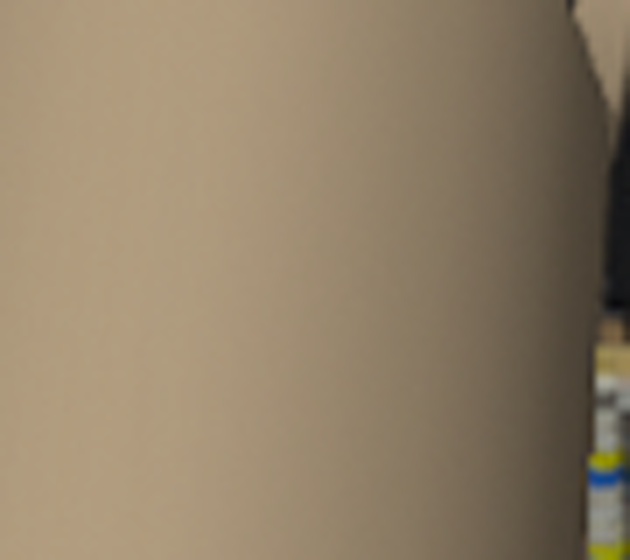

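```bash
python3 - <<'E'
from h import *
a=cv2.imread('pics/side0.png').astype(int);b=cv2.imread('pics/side1.png').astype(int)
m=(abs(a-b).max(2)>25)
for y in range(96,136,2): print(y,''.join('#' if v else '.' for v in m[y,255:320]))
p=r.read_state()['ee_pos']
for dz in(0,.05,.07,.1):
  print(dz,proj('side',[p+[sx,sy,dz] for sx in(-.0375,.0375) for sy in(-.095,.095)]).round(0).tolist(),proj('side',[p+[sx,sy,dz] for sx in(-.0095,.0095) for sy in(-.015,.015)]).round(0).tolist())
E
```

```text
96 ............############################..........###############
98 ............###################......#####...#.##################
100 ............##################..............#.###################
102 .............################...................###############..
104 .............################.....................##########.....
106 .............##############.......................########.......
108 ..............###########........................#######.........
110 .............############.........................####...........
112 .............#############.......................................
114 .............####..########......................................
116 .............#####..####...##....................................
118 ....................##...........................................
120 .........................###.....................................
122 .......................###..............#........................
124 .....................###.........................................
126 ...................###...........................................
128 ................####.............................................
130 ..............###................................................
132 ..............#..................................................
134 .................................................................
0 [[305.0, 158.0], [224.0, 121.0], [325.0, 137.0], [245.0, 103.0]] [[277.0, 134.0], [265.0, 128.0], [282.0, 129.0], [270.0, 123.0]]
0.05 [[308.0, 137.0], [223.0, 101.0], [328.0, 116.0], [245.0, 83.0]] [[279.0, 114.0], [265.0, 108.0], [284.0, 109.0], [271.0, 103.0]]
0.07 [[309.0, 129.0], [223.0, 92.0], [329.0, 108.0], [245.0, 74.0]] [[279.0, 105.0], [266.0, 99.0], [284.0, 100.0], [271.0, 94.0]]
0.1 [[311.0, 115.0], [222.0, 79.0], [331.0, 94.0], [245.0, 61.0]] [[280.0, 91.0], [266.0, 86.0], [285.0, 86.0], [272.0, 81.0]]
```

>>> arm_command(moves=[0, 0, 0.25, 0, 0, 0, 0.25, 0, 0, 0, 0.25, 0, 0, 0, 0.25, 0, 0, 0, 0.25, 0, 0, 0, 0.25, 0, 0, 0, 0, 0])

```text
time: 5.62
ee_pos: [0.6557, -0.0494, 0.1804]
eef_rot: [0.009, 1.0, 0.0, -0.0]
ft_force: [-0.2, -0.8, -0.2]
width: 0.0007
grip_force: 0.0
```

```bash
python3 - <<'E'
from h import *
a=cv2.imread('pics/side0.png').astype(int);im=r.camera('side')[:,:,::-1];cv2.imwrite('pics/side2.png',im)
m=(abs(a-im).max(2)>12)
for y in range(96,140,2): print(y,''.join('#' if v else '.' for v in m[y,255:320]))
print(r.read_state()['ee_pos'],r.read_state()['ft_force'])
crop('pics/side2.png','pics/s2c.png',235,60,110,110,5)
E
```

```text
96 ..####################################.......####################
98 ......###.##########################.#.......####################
100 .........##############################.......###################
102 ...........#############################..#.....#################
104 ............####################.###########...##.###############
106 ............#################..........####.#####################
108 ............################................###################.#
110 .............############.#.....................##############...
112 .............#############......................###########......
114 .............###############....................#########.#......
116 ............##################..................#########........
118 ............#####################..................##............
120 ...........##################....####............................
122 .............##############...........####.......................
124 ..................######.........................................
126 ..................####...........................................
128 ................####.............................................
130 ..............####...............................................
132 ............####.................................................
134 .................................................................
136 .................................................................
138 .................................................................
[ 0.65581513 -0.04935463  0.18074531] [ 0.31200018 -0.15472506  0.39352879]
```

>>> arm_command(moves=[0, 0, 0.2, 0, 0, 0, 0.2, 0, 0, 0, 0.2, 0, 0, 0, 0.2, 0, 0, 0, 0, 0])

```text
time: 6.08
ee_pos: [0.6557, -0.0494, 0.1726]
eef_rot: [0.009, 1.0, 0.0, -0.0]
ft_force: [0.2, -0.4, -0.6]
width: 0.0006
grip_force: 0.0
```

>>> arm_command(moves=[0, 0, 0.1, 0, 0, 0, 0.1, 0, 0, 0, 0, 0])

```text
time: 6.33
ee_pos: [0.6559, -0.0494, 0.171]
eef_rot: [0.009, 1.0, 0.0, -0.0]
ft_force: [0.6, -0.1, 0.2]
width: 0.0005
grip_force: 0.0
```

>>> arm_command(moves=[0, 0, 0.1, 0, 0, 0, 0.1, 0, 0, 0, 0, 0])

```text
time: 6.58
ee_pos: [0.6559, -0.0494, 0.1689]
eef_rot: [0.009, 1.0, 0.0, -0.0]
ft_force: [-0.1, -0.3, 0.2]
width: 0.0005
grip_force: 0.0
```

>>> arm_command(moves=[0, 0, 0.1, 0, 0, 0, 0, 0])

```text
time: 6.75
ee_pos: [0.6559, -0.0494, 0.1679]
eef_rot: [0.009, 1.0, 0.0, -0.0]
ft_force: [-0.4, 0.1, -0.7]
width: 0.0001
grip_force: 0.0
```

>>> arm_command(moves=[0, 0, 0.1, 0, 0, 0, 0, 0])

```text
time: 6.92
ee_pos: [0.6559, -0.0494, 0.1669]
eef_rot: [0.009, 1.0, 0.0, -0.0]
ft_force: [-0.6, 0.2, 0.8]
width: 0.0005
grip_force: 0.0
```

```bash
python3 - <<'E'
from h import *
im=r.camera('side')[:,:,::-1];cv2.imwrite('pics/side2.png',im)
print(r.read_state()['ee_pos'],r.read_state()['ft_force'])
crop('pics/side2.png','pics/s2c.png',235,60,110,110,5)
E
```

```text
[ 0.65592919 -0.04944993  0.16700979] [-0.66408548 -0.56981744  0.23563996]
```

View pics/s2c.png

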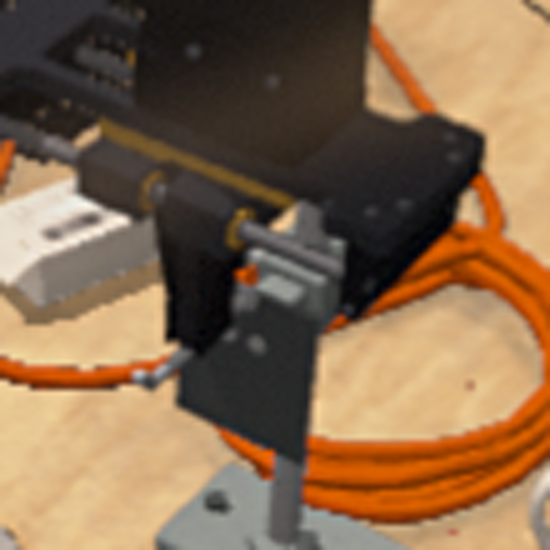

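The crop shows the shut finger tips just above the hook, which comes out from under them at about (190,350). The reported height is therefore biased by about 36 mm, and I'll carry on by touch.

>>> arm_command(moves=[0, 0, 0.1, 0, 0, 0, 0, 0])

```text
time: 7.13
ee_pos: [0.6561, -0.0494, 0.1667]
eef_rot: [0.009, 1.0, 0.0, 0.0]
ft_force: [-1.3, 0.4, 2.7]
width: 0.0007
grip_force: 1.5
```

>>> arm_command(moves=[0, 0, 0.1, 0, 0, 0, 0, 0])

```text
time: 7.3
ee_pos: [0.6562, -0.0494, 0.1665]
eef_rot: [0.009, 1.0, 0.0, 0.001]
ft_force: [-3.5, 0.6, 8.9]
width: 0.0003
grip_force: 4.4
```

>>> arm_command(moves=[0, 0, 0.1, 0, 0, 0, 0, 0])

```text
time: 7.47
ee_pos: [0.6563, -0.0494, 0.1663]
eef_rot: [0.009, 1.0, 0.0, 0.001]
ft_force: [-6.5, 0.7, 13.7]
width: 0.0002
grip_force: 7.1
```

>>> arm_command(moves=[0, 0, -1, 0, 0, 0, 0, 0, 0, 0, 0, 0, 0, 0, 0, 0, 0, 0, 0, 0, 0, 0, 0, 0, 0, 0, 0, 0], fingers=20)

```text
time: 8.05
ee_pos: [0.6558, -0.0494, 0.1737]
eef_rot: [0.009, 1.0, 0.0, -0.0]
ft_force: [0.3, -0.5, -0.2]
width: 0.0175
grip_force: 0.0
```

>>> arm_command(moves=[0, 0, 0.4, 0, 0, 0, 0.2, 0, 0, 0, 0.2, 0, 0, 0, 0.2, 0, 0, 0, 0, 0])

```text
time: 8.47
ee_pos: [0.6557, -0.0494, 0.1635]
eef_rot: [0.009, 1.0, 0.0, -0.0]
ft_force: [-0.8, -0.8, -0.2]
width: 0.0175
grip_force: 0.0
```

>>> arm_command(moves=[0, 0, 0.2, 0, 0, 0, 0.2, 0, 0, 0, 0.2, 0, 0, 0, 0, 0, 0, 0.2, 0, 0, 0, 0.2, 0, 0, 0, 0, 0, 0])

```text
time: 9.05
ee_pos: [0.6562, -0.0446, 0.1582]
eef_rot: [0.009, 1.0, 0.0, 0.0]
ft_force: [0.4, 0.9, -0.5]
width: 0.0173
grip_force: 0.0
```

>>> arm_command(moves=[0, 0.1, 0, 0, 0, 0, 0, 0])

```text
time: 9.22
ee_pos: [0.6562, -0.0441, 0.1582]
eef_rot: [0.009, 1.0, 0.0, 0.0]
ft_force: [0.4, -0.8, -0.6]
width: 0.0178
grip_force: 0.0
```

>>> arm_command(moves=[0, 0.1, 0, 0, 0, 0, 0, 0])

```text
time: 9.38
ee_pos: [0.6561, -0.0432, 0.1582]
eef_rot: [0.009, 1.0, 0.0, 0.0]
ft_force: [0.1, 0.6, 0.5]
width: 0.0172
grip_force: 0.0
```

>>> arm_command(moves=[0, 0.1, 0, 0, 0, 0, 0, 0])

```text
time: 9.55
ee_pos: [0.6561, -0.043, 0.1581]
eef_rot: [0.009, 1.0, -0.0, 0.0]
ft_force: [0.4, -2.0, -0.4]
width: 0.0174
grip_force: 0.8
```

>>> arm_command(moves=[0, 0.1, 0, 0, 0, 0, 0, 0])

```text
time: 9.72
ee_pos: [0.6561, -0.0429, 0.1581]
eef_rot: [0.01, 1.0, -0.001, 0.0]
ft_force: [0.1, -4.4, -0.9]
width: 0.0175
grip_force: 2.3
```

>>> arm_command(moves=[0, 0.1, 0, 0, 0, 0, 0, 0])

```text
time: 9.88
ee_pos: [0.6561, -0.0428, 0.1582]
eef_rot: [0.01, 1.0, -0.001, 0.0]
ft_force: [0.8, -6.8, -0.4]
width: 0.0175
grip_force: 3.6
```

>>> arm_command(moves=[0, -0.4, 0, 0, 0, -0.4, 0, 0, 0, -0.3, 0, 0, 0, -0.1, 0, 0, 0, -0.1, 0, 0, 0, 0, 0, 0])

```text
time: 10.38
ee_pos: [0.6559, -0.0534, 0.1581]
eef_rot: [0.009, 1.0, 0.0, 0.0]
ft_force: [-0.5, -0.6, 0.1]
width: 0.0176
grip_force: 0.0
```

>>> arm_command(moves=[0, -0.1, 0, 0, 0, 0, 0, 0])

```text
time: 10.55
ee_pos: [0.6559, -0.0543, 0.1581]
eef_rot: [0.009, 1.0, 0.0, -0.0]
ft_force: [0.1, -0.2, 0.5]
width: 0.0175
grip_force: 0.0
```

>>> arm_command(moves=[0, -0.1, 0, 0, 0, 0, 0, 0])

```text
time: 10.72
ee_pos: [0.6559, -0.0546, 0.1581]
eef_rot: [0.009, 1.0, 0.001, -0.0]
ft_force: [0.1, 2.2, -0.3]
width: 0.0171
grip_force: 1.2
```

>>> arm_command(moves=[0, 0.58, 0, 0, 0, 0, -2, 0, 0, 0, -2, 0, 0, 0, -1, -4.7], fingers=0)

```text
time: 11.05
ee_pos: [0.6567, -0.0495, 0.2105]
eef_rot: [-0.031, 1.0, -0.0, 0.001]
ft_force: [-0.0, -0.2, 0.2]
width: 0.0025
grip_force: 0.0
```

```bash
python3 go.py 0.467 0.051 0.10 3.7
```

```text
t 11.05 p [ 0.6567 -0.0495  0.2105] yaw 3.59 | turn -0.11 x,y,z cm [18.28 11.25 11.05]
```

>>> arm_command(moves=[2.285, 1.406, 0, 0, 2.285, 1.406, 0, 0, 2.285, 1.406, 0, 0, 2.285, 1.406, 0, 0, 2.285, 1.406, 0, 0, 2.285, 1.406, 0, 0, 2.285, 1.406, 2, 0, 2.285, 1.406, 2, 0, 0, 0, 3, 0, 0, 0, 2, 0, 0, 0, 1, 0, 0, 0, 0, 0])

```text
time: 12.05
ee_pos: [0.4652, 0.0506, 0.1065]
eef_rot: [-0.032, 0.999, -0.001, -0.001]
ft_force: [-0.9, -0.4, -0.3]
width: 0.0004
grip_force: 0.0
```

```bash
python3 - <<'E'
from h import *
a=cv2.imread('pics/side0.png').astype(int);im=r.camera('side')[:,:,::-1];cv2.imwrite('pics/side3.png',im)
m=(abs(a-im).max(2)>25)
for y in range(170,200): print(y,''.join('#' if v else '.' for v in m[y,150:230]))
p=r.read_state()['ee_pos'];print(p)
for o in(.035,): print(proj('side',[p+[sx,sy,o] for sx in(-.0095,.0095) for sy in(-.015,.015)]).round(0).tolist())
E
```

```text
170 ..............######################..#########.......###########...............
171 ...............###############################.......############...............
172 ...............###############################......############................
173 ...............#################################...############.................
174 ................##############################################..................
175 ................#################..##########################...................
176 .................################....#######################....................
177 .................################......####################.....................
178 .................################........#################......................
179 .................################...........#############.......................
180 .................################...........############........................
181 ..................################..........###########.........................
182 ..................###############...........##########......................
[... 849 characters left out ...]
.....
193 ................................................................................
194 ................................................................................
195 ................................................................................
196 ................................................................................
197 ................................................................................
198 ................................................................................
199 .........................................................##.....................
[0.46620169 0.05073907 0.10799858]
[[178.0, 189.0], [166.0, 182.0], [184.0, 183.0], [172.0, 176.0]]
```

>>> arm_command(moves=[0, 0, 0.4, 0, 0, 0, 0.3, 0, 0, 0, 0.2, 0, 0, 0, 0, 0, 0, 0, 0, 0])

```text
time: 12.52
ee_pos: [0.4666, 0.0509, 0.0994]
eef_rot: [-0.032, 0.999, 0.0, 0.0]
ft_force: [0.4, 0.4, 0.1]
width: 0.0007
grip_force: 0.0
```

>>> arm_command(moves=[0, 0, 0.1, 0, 0, 0, 0.1, 0, 0, 0, 0, 0])

```text
time: 12.77
ee_pos: [0.4663, 0.051, 0.097]
eef_rot: [-0.032, 0.999, 0.0, -0.0]
ft_force: [0.4, 0.6, 0.2]
width: 0.0006
grip_force: 0.0
```

>>> arm_command(moves=[0, 0, 0.1, 0, 0, 0, 0.1, 0, 0, 0, 0, 0])

```text
time: 13.02
ee_pos: [0.4662, 0.0509, 0.0949]
eef_rot: [-0.032, 0.999, -0.0, -0.0]
ft_force: [0.2, -0.1, -0.3]
width: 0.0008
grip_force: 0.0
```

>>> arm_command(moves=[0, 0, 0.1, 0, 0, 0, 0, 0])

```text
time: 13.18
ee_pos: [0.4663, 0.0509, 0.094]
eef_rot: [-0.032, 0.999, 0.0, -0.0]
ft_force: [-1.3, -0.2, 0.1]
width: 0.0002
grip_force: 0.0
```

>>> arm_command(moves=[0, 0, 0.1, 0, 0, 0, 0, 0])

```text
time: 13.35
ee_pos: [0.4664, 0.051, 0.0931]
eef_rot: [-0.032, 0.999, 0.0, 0.0]
ft_force: [0.3, 0.0, -0.2]
width: 0.0003
grip_force: 0.0
```

>>> arm_command(moves=[0, 0, 0.1, 0, 0, 0, 0, 0])

```text
time: 13.52
ee_pos: [0.4673, 0.0511, 0.0929]
eef_rot: [-0.032, 0.999, 0.0, 0.001]
ft_force: [0.8, 0.3, 5.7]
width: 0.0005
grip_force: 2.7
```

>>> arm_command(moves=[0, 0, 0.1, 0, 0, 0, 0, 0])

```text
time: 13.68
ee_pos: [0.4682, 0.0512, 0.0928]
eef_rot: [-0.032, 0.999, 0.0, 0.002]
ft_force: [-0.3, -0.6, 11.5]
width: -0.0
grip_force: 5.6
```

>>> arm_command(moves=[0, 0, -1.5, 0, 0.3, 0, 0, 0, 0, 0, 0, 0, 0, 0, 0, 0, 0, 0, 0, 0, 0, 0, 0, 0, 0, 0, 0, 0, 0, 0, 1.2, 0, 0, 0, 1.2, 0, 0, 0, 1, 0, 0, 0, 0.7, 0, 0, 0, 0, 0], fingers=60)

```text
time: 14.68
ee_pos: [0.4624, 0.0505, 0.0636]
eef_rot: [-0.032, 0.999, -0.0, -0.001]
ft_force: [-0.6, 0.4, 0.1]
width: 0.0522
grip_force: 0.0
```

>>> arm_command(moves=[0, 0, 0, 0, 0, 0, 0, 0, 0, 0, 0, 0, 0, 0, 0, 0, 0, 0, 0, 0, 0, 0, 0, 0, 0, 0, 0, 0, 0, 0, 0, 0], fingers=10, squeeze=35)

```text
time: 15.35
ee_pos: [0.4636, 0.0509, 0.0653]
eef_rot: [-0.032, 0.999, 0.0, 0.0]
ft_force: [0.6, 0.8, 0.9]
width: 0.0229
grip_force: 35.0
```

>>> arm_command(moves=[0, 0, -2.9, 0, 0, 0, -2.9, 0, 0, 0, -2.9, 0, 0, 0, -2.9, 0, 0, 0, 0, 4.6])

```text
time: 15.77
ee_pos: [0.4658, 0.0511, 0.1864]
eef_rot: [0.008, 1.0, 0.001, 0.003]
ft_force: [1.3, 0.6, -1.4]
width: 0.023
grip_force: 35.0
```

```bash
python3 go.py 0.578 -0.0475 0.1811 -0.95
```

```text
t 15.7667 p [0.4658 0.0511 0.1864] yaw -0.88 | turn 0.07 x,y,z cm [-11.38  -9.67   0.53]
```

>>> arm_command(moves=[-1.9, -1.6, 0, 0, -1.9, -1.6, 0, 0, -1.9, -1.6, 0, 0, -1.9, -1.6, 0, 0, -1.9, -1.6, 0, 0, -1.9, -1.6, 0, 0, 0, 0, 0, 0, 0, 0, 0, 0, 0, 0, 0, 0])

```text
time: 16.52
ee_pos: [0.5752, -0.0467, 0.1806]
eef_rot: [0.008, 1.0, 0.0, -0.001]
ft_force: [-0.5, 0.3, -2.2]
width: 0.0227
grip_force: 35.0
```

```bash
python3 go.py 0.578 -0.0475 0.1811 -0.95;python3 - <<'E'
from h import *
cv2.imwrite('pics/side4.png',r.camera('side')[:,:,::-1]); cv2.imwrite('pics/top4.png',r.camera('top')[:,:,::-1])
a=cv2.imread('pics/side4.png')[85:205,205:325]
cv2.imwrite('pics/c4.png',cv2.resize(a,None,fx=5,fy=5,interpolation=cv2.INTER_CUBIC))
E
```

```text
t 16.5167 p [ 0.5752 -0.0467  0.1806] yaw -0.93 | turn 0.02 x,y,z cm [-0.28 -0.07 -0.05]
```

View pics/c4.png

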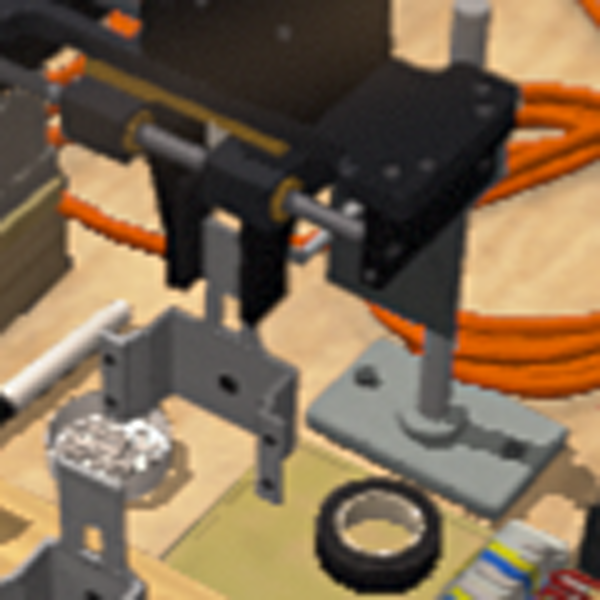

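The crop shows the large bracket held upright by its neck, slot at about (232,308) and the hook behind it. From here I'll work from force and pose only.

>>> arm_command(moves=[-0.5, -0.07, -0.05, 0, -0.5, 0, 0, 0, -0.5, 0, 0, 0, -0.5, 0, 0, 0, -0.4, 0, 0, 0, -0.3, 0, 0, 0, 0, 0, 0, 0, 0, 0, 0, 0])

```text
time: 17.28
ee_pos: [0.6028, -0.0483, 0.1814]
eef_rot: [0.008, 1.0, -0.0, -0.0]
ft_force: [-1.4, 0.5, -2.0]
width: 0.0233
grip_force: 35.0
```

>>> arm_command(moves=[-0.25, 0, 0, 0, -0.25, 0, 0, 0, -0.25, 0, 0, 0, 0, 0, 0, 0])

```text
time: 17.62
ee_pos: [0.6107, -0.0483, 0.1816]
eef_rot: [0.008, 1.0, 0.0, 0.0]
ft_force: [0.0, -0.3, -2.5]
width: 0.0233
grip_force: 35.0
```

>>> arm_command(moves=[-0.25, 0, 0, 0, -0.25, 0, 0, 0, -0.25, 0, 0, 0, 0, 0, 0, 0])

```text
time: 17.95
ee_pos: [0.6182, -0.0485, 0.1815]
eef_rot: [0.008, 1.0, -0.0, 0.0]
ft_force: [-0.4, -0.1, -1.4]
width: 0.0234
grip_force: 35.0
```

>>> arm_command(moves=[-0.3, 0, 0, 0, -0.4, 0, 0, 0, -0.4, 0, 0, 0, -0.4, 0, 0, 0, 0, 0, 0, 0])

```text
time: 18.37
ee_pos: [0.6335, -0.0486, 0.1814]
eef_rot: [0.008, 1.0, -0.0, 0.0]
ft_force: [-0.1, 0.1, -2.5]
width: 0.0229
grip_force: 35.0
```

>>> arm_command(moves=[-0.5, 0, 0, 0, -0.5, 0, 0, 0, -0.5, 0, 0, 0, -0.5, 0, 0, 0, -0.4, 0, 0, 0, -0.3, 0, 0, 0, -0.2, 0, 0, 0, -0.2, 0, 0, 0, 0, 0, 0, 0, 0, 0, 0, 0])

```text
time: 19.2
ee_pos: [0.6637, -0.0493, 0.1816]
eef_rot: [0.008, 1.0, 0.0, -0.0]
ft_force: [-0.4, -0.4, -1.2]
width: 0.0232
grip_force: 35.0
```

>>> arm_command(moves=[-0.4, 0, 0.3, 0, -0.4, 0, 0.3, 0, -0.4, 0, 0.2, 0, -0.3, 0, 0, 0, -0.2, 0, 0, 0, 0, 0, 0, 0, 0, 0, 0, 0])

```text
time: 19.78
ee_pos: [0.6809, -0.0496, 0.1736]
eef_rot: [0.008, 1.0, -0.0, -0.0]
ft_force: [-0.3, -0.9, -2.5]
width: 0.0233
grip_force: 35.0
```

>>> arm_command(moves=[-0.1, 0, 0, 0, -0.1, 0, 0, 0, 0, 0, 0, 0])

```text
time: 20.03
ee_pos: [0.6829, -0.0495, 0.1737]
eef_rot: [0.008, 1.0, 0.0, 0.0]
ft_force: [-0.8, 0.2, -1.8]
width: 0.0231
grip_force: 35.0
```

>>> arm_command(moves=[-0.1, 0, 0, 0, -0.1, 0, 0, 0, 0, 0, 0, 0])

```text
time: 20.28
ee_pos: [0.6849, -0.0495, 0.1736]
eef_rot: [0.008, 1.0, 0.0, 0.0]
ft_force: [0.4, 0.1, -2.2]
width: 0.0235
grip_force: 35.0
```

>>> arm_command(moves=[-0.1, 0, 0, 0, -0.1, 0, 0, 0, 0, 0, 0, 0])

```text
time: 20.53
ee_pos: [0.6866, -0.0496, 0.1735]
eef_rot: [0.008, 1.0, 0.0, -0.0]
ft_force: [-0.7, -0.5, -1.9]
width: 0.0232
grip_force: 35.0
```

>>> arm_command(moves=[-0.1, 0, 0, 0, 0, 0, 0, 0])

```text
time: 20.7
ee_pos: [0.6869, -0.0496, 0.1735]
eef_rot: [0.008, 1.0, 0.0, -0.001]
ft_force: [-5.5, 0.6, 0.2]
width: 0.0229
grip_force: 35.0
```

>>> arm_command(moves=[-0.1, 0, 0, 0, 0, 0, 0, 0])

```text
time: 20.87
ee_pos: [0.6871, -0.0496, 0.1734]
eef_rot: [0.008, 1.0, 0.0, -0.002]
ft_force: [-9.7, 0.3, 2.7]
width: 0.0233
grip_force: 35.0
```

>>> arm_command(moves=[0.1, 0, 0.1, 0, 0, 0, 0.1, 0, 0, 0, 0, 0])

```text
time: 21.12
ee_pos: [0.6868, -0.0498, 0.1714]
eef_rot: [0.008, 1.0, 0.0, -0.001]
ft_force: [-5.6, 0.2, 0.8]
width: 0.0233
grip_force: 35.0
```

>>> arm_command(moves=[0, 0, 0.1, 0, 0, 0, 0, 0])

```text
time: 21.28
ee_pos: [0.6869, -0.0498, 0.1707]
eef_rot: [0.008, 1.0, 0.0, -0.001]
ft_force: [-6.0, -0.0, 2.3]
width: 0.023
grip_force: 35.0
```

>>> arm_command(moves=[0, 0, 0, 0, 0, 0, 0, 0, 0, 0, 0, 0, 0, 0, 0, 0, 0, 0, 0, 0], fingers=48)

```text
time: 21.7
ee_pos: [0.688, -0.0496, 0.1708]
eef_rot: [0.008, 1.0, 0.0, 0.0]
ft_force: [-0.3, 0.1, -0.0]
width: 0.0406
grip_force: 0.0
```

>>> arm_command(moves=[0, 0, -0.5, 0, 0, 0, -1.5, 0, 0, 0, -2, 0, 0, 0, -2, -4.5])

```text
time: 22.03
ee_pos: [0.6876, -0.0495, 0.2314]
eef_rot: [-0.031, 1.0, 0.0, -0.0]
ft_force: [0.1, -0.4, -0.3]
width: 0.0419
grip_force: 0.0
```

```bash
python3 go.py 0.5337 -0.0072 0.065 3.4;python3 - <<'E'
from h import *
a=cv2.imread('pics/side0.png').astype(int);im=r.camera('side')[:,:,::-1]
m=(abs(a-im).max(2)>20)
for y in range(100,170,2): print(y,''.join('#' if v else '.' for v in m[y,245:325]))
c=(.7433-.052,-.0494,.1978-.063)
for X,Y,Z in((0,12,98),(0,-12,98),(-28,43,45),(-28,-43,45),(-28,43,0),(-28,-43,0)): print(proj('side',np.array(c)+np.array([X,Y,Z])/1e3).round(0))
E
```

```text
t 22.0333 p [ 0.6876 -0.0495  0.2314] yaw 3.5 | turn 0.1 x,y,z cm [15.11  5.14 16.64]
100 ..................................................#.............................
102 ................................................................................
104 ....................................#...........................................
106 ..................................#########.....................................
108 ...................................###########..................................
110 ..................................#####.#####....#..............................
112 ...................................######..##...#######.........................
114 .................................#########.......########.......................
116 .................................###.########..##...###.........................
118 .................................###.####.##..#####.............................
120 .................................######..###.####...............................
122 ........................########.####...####.....###.......................
[... 1344 characters left out ...]
.....................
156 ...........................................##...................................
158 ................................................................................
160 ................................................................................
162 ................................................................................
164 ................................................................................
166 ................................................................................
168 ................................................................................
[[279. 103.]]
[[289. 107.]]
[[258. 125.]]
[[293. 141.]]
[[257. 142.]]
[[292. 157.]]
```

>>> arm_command(moves=[2.5, 0.86, 0, 0, 2.5, 0.86, 0, 0, 2.5, 0.86, 0, 0, 2.5, 0.86, 0, 0, 2.5, 0.86, 2, 0, 2.6, 0.84, 3, 0, 0, 0, 3, 0, 0, 0, 3, 0, 0, 0, 2, 0, 0, 0, 1, 0, 0, 0, 0, 0], fingers=65)

```text
time: 23.0
ee_pos: [0.5327, -0.0078, 0.089]
eef_rot: [-0.031, 1.0, -0.0, -0.001]
ft_force: [0.1, 0.4, 0.3]
width: 0.0561
grip_force: 0.0
```

```bash
python3 go.py 0.5337 -0.0070 0.065 3.4
```

```text
t 23.0 p [ 0.5327 -0.0078  0.089 ] yaw 3.56 | turn 0.16 x,y,z cm [-0.1   0.08  2.4 ]
```

>>> arm_command(moves=[0, 0.05, 1, 0, 0, 0, 1, 0, 0, 0, 0.6, 0, 0, 0, 0, 0, 0, 0, 0, 0])

```text
time: 23.42
ee_pos: [0.5338, -0.0072, 0.0646]
eef_rot: [-0.031, 1.0, -0.0, -0.0]
ft_force: [0.1, -0.0, -0.3]
width: 0.057
grip_force: 0.0
```

>>> arm_command(moves=[0, 0, 0, 0, 0, 0, 0, 0, 0, 0, 0, 0, 0, 0, 0, 0, 0, 0, 0, 0, 0, 0, 0, 0, 0, 0, 0, 0], fingers=15)

```text
time: 24.0
ee_pos: [0.534, -0.0071, 0.0648]
eef_rot: [-0.031, 1.0, 0.0, 0.0]
ft_force: [0.5, 0.6, 0.8]
width: 0.0309
grip_force: 35.0
```

>>> arm_command(moves=[0, 0, -2.9, 0, 0, 0, -2.9, 0, 0, 0, -2.9, 0, 0, 0, -2.9, 0, 0, 0, 0, 4.4, 0, 0, 0, 0, 0, 0, 0, 0])

```text
time: 24.58
ee_pos: [0.5333, -0.0072, 0.18]
eef_rot: [0.006, 1.0, 0.0, -0.0]
ft_force: [-0.1, -0.5, -2.5]
width: 0.0316
grip_force: 35.0
```

```bash
python3 go.py 0.576 -0.0475 0.1806 -0.95
```

```text
t 24.5833 p [ 0.5333 -0.0072  0.18  ] yaw -0.73 | turn 0.22 x,y,z cm [-4.33 -3.96 -0.06]
```

>>> arm_command(moves=[-1.4, -1.4, -0.06, 0.2, -1.4, -1.4, 0, 0, -1.4, -1.16, 0, 0, 0, 0, 0, 0, 0, 0, 0, 0])

```text
time: 25.0
ee_pos: [0.5744, -0.0482, 0.1795]
eef_rot: [0.009, 1.0, -0.0, -0.001]
ft_force: [-0.1, 0.1, -1.4]
width: 0.0312
grip_force: 35.0
```

```bash
python3 go.py 0.576 -0.0475 0.1806 -0.95
```

```text
t 25.0 p [ 0.5744 -0.0482  0.1795] yaw -1.02 | turn -0.07 x,y,z cm [-0.16  0.07 -0.11]
```

>>> arm_command(moves=[-0.5, 0.03, 0, 0, -0.5, 0, 0, 0, -0.5, 0, 0, 0, -0.5, 0, 0, 0, -0.4, 0, 0, 0, 0, 0, 0, 0, 0, 0, 0, 0])

```text
time: 25.58
ee_pos: [0.5992, -0.0476, 0.1811]
eef_rot: [0.009, 1.0, -0.0, -0.0]
ft_force: [-1.3, 0.4, -2.7]
width: 0.0311
grip_force: 35.0
```

```bash
python3 go.py 0.600 -0.0480 0.1806 -0.95
```

```text
t 25.5833 p [ 0.5992 -0.0476  0.1811] yaw -1.03 | turn -0.08 x,y,z cm [-0.08 -0.04  0.05]
```

>>> arm_command(moves=[-0.3, -0.03, 0, 0, -0.25, 0, 0, 0, -0.25, 0, 0, 0, -0.25, 0, 0, 0, -0.25, 0, 0, 0, -0.25, 0, 0, 0, 0, 0, 0, 0])

```text
time: 26.17
ee_pos: [0.6151, -0.0482, 0.1811]
eef_rot: [0.009, 1.0, 0.0, 0.0]
ft_force: [0.8, -0.1, -1.5]
width: 0.0312
grip_force: 35.0
```

>>> arm_command(moves=[-0.3, 0, 0, 0, -0.3, 0, 0, 0, -0.4, 0, 0, 0, -0.4, 0, 0, 0, -0.4, 0, 0.2, 0, -0.4, 0, 0.3, 0, -0.4, 0, 0.3, 0, -0.3, 0, 0, 0, 0, 0, 0, 0])

```text
time: 26.92
ee_pos: [0.644, -0.0487, 0.1727]
eef_rot: [0.009, 1.0, -0.0, -0.0]
ft_force: [-0.5, 0.0, -1.6]
width: 0.0311
grip_force: 35.0
```

```bash
python3 go.py 0.652 -0.0487 0.1726 -0.95
```

```text
t 26.9167 p [ 0.644  -0.0487  0.1727] yaw -1.03 | turn -0.08 x,y,z cm [-0.8   0.02  0.01]
```

>>> arm_command(moves=[-0.3, 0, 0, 0, -0.3, 0, 0, 0, -0.3, 0, 0, 0, -0.2, 0, 0, 0, -0.2, 0, 0, 0, 0, 0, 0, 0])

```text
time: 27.42
ee_pos: [0.6569, -0.0489, 0.1732]
eef_rot: [0.009, 1.0, 0.0, 0.0]
ft_force: [-0.1, -0.2, -1.7]
width: 0.0311
grip_force: 35.0
```

>>> arm_command(moves=[-0.2, 0, 0, 0, -0.2, 0, 0, 0, -0.2, 0, 0, 0, 0, 0, 0, 0])

```text
time: 27.75
ee_pos: [0.6629, -0.049, 0.1732]
eef_rot: [0.009, 1.0, 0.0, 0.0]
ft_force: [-0.7, 0.5, -1.6]
width: 0.0309
grip_force: 35.0
```

>>> arm_command(moves=[-0.2, 0, 0, 0, -0.2, 0, 0, 0, -0.2, 0, 0, 0, 0, 0, 0, 0])

```text
time: 28.08
ee_pos: [0.669, -0.0491, 0.1731]
eef_rot: [0.009, 1.0, 0.0, 0.0]
ft_force: [0.3, -0.1, -2.5]
width: 0.0309
grip_force: 35.0
```

>>> arm_command(moves=[-0.3, 0, 0, 0, -0.3, 0, 0, 0, -0.2, 0, 0, 0, -0.2, 0, 0, 0, 0, 0, 0, 0, 0, 0, 0, 0])

```text
time: 28.58
ee_pos: [0.6787, -0.0494, 0.1731]
eef_rot: [0.009, 1.0, 0.0, -0.0]
ft_force: [0.8, -0.2, -1.5]
width: 0.0314
grip_force: 35.0
```

>>> arm_command(moves=[-0.1, 0, 0, 0, -0.1, 0, 0, 0, 0, 0, 0, 0])

```text
time: 28.83
ee_pos: [0.6808, -0.0494, 0.1732]
eef_rot: [0.009, 1.0, 0.0, 0.0]
ft_force: [-0.8, -0.3, -1.5]
width: 0.0311
grip_force: 35.0
```

>>> arm_command(moves=[-0.1, 0, 0, 0, 0, 0, 0, 0])

```text
time: 29.0
ee_pos: [0.6817, -0.0494, 0.1732]
eef_rot: [0.009, 1.0, 0.0, 0.0]
ft_force: [0.2, 0.0, -2.8]
width: 0.0312
grip_force: 35.0
```

>>> arm_command(moves=[-0.1, 0, 0, 0, 0, 0, 0, 0])

```text
time: 29.17
ee_pos: [0.6823, -0.0495, 0.1732]
eef_rot: [0.009, 1.0, 0.0, -0.0]
ft_force: [-3.6, 0.5, 1.0]
width: 0.0309
grip_force: 35.0
```

>>> arm_command(moves=[-0.05, 0, 0.1, 0, 0, 0, 0.1, 0, 0, 0, 0, 0])

```text
time: 29.42
ee_pos: [0.6824, -0.0496, 0.171]
eef_rot: [0.009, 1.0, 0.0, -0.001]
ft_force: [-4.6, 0.2, -0.3]
width: 0.031
grip_force: 35.0
```

>>> arm_command(moves=[0, 0, 0.08, 0, 0, 0, 0, 0])

```text
time: 29.58
ee_pos: [0.6824, -0.0496, 0.1703]
eef_rot: [0.009, 1.0, 0.0, -0.001]
ft_force: [-5.5, -0.4, 0.4]
width: 0.0312
grip_force: 35.0
```

>>> arm_command(moves=[0, 0, 0.05, 0, 0, 0, 0, 0])

```text
time: 29.75
ee_pos: [0.6824, -0.0496, 0.1702]
eef_rot: [0.009, 1.0, 0.0, -0.001]
ft_force: [-6.4, 0.1, 2.5]
width: 0.0313
grip_force: 35.0
```

>>> arm_command(moves=[0, 0, 0, 0, 0, 0, 0, 0, 0, 0, 0, 0, 0, 0, 0, 0, 0, 0, 0, 0], fingers=60)

```text
time: 30.17
ee_pos: [0.6834, -0.0494, 0.17]
eef_rot: [0.009, 1.0, 0.0, 0.0]
ft_force: [0.3, -0.4, -0.1]
width: 0.0505
grip_force: 0.0
```

>>> arm_command(moves=[0, 0, -0.5, 0, 0, 0, -1.5, 0, 0, 0, -2, 0, 0, 0, -2, 3.7, 0, 0, 0, 3.7], fingers=75)

```text
time: 30.58
ee_pos: [0.6848, -0.0499, 0.235]
eef_rot: [0.075, 0.997, 0.0, 0.003]
ft_force: [0.3, -0.7, -0.3]
width: 0.0648
grip_force: 0.0
```

```bash
python3 go.py 0.4575 -0.0593 0.065 -8.4;python3 - <<'E'
from h import *
a=cv2.imread('pics/side0.png').astype(int);im=r.camera('side')[:,:,::-1]
m=(abs(a-im).max(2)>20)
for y in range(100,164,2): print(y,''.join('#' if v else '.' for v in m[y,245:325]))
c=(.7433-.056,-.0494,.1978-.063)
for X,Y,Z in((0,16,98),(0,-16,98),(-35,37,45),(-35,-37,45),(-35,37,0),(-35,-37,0)): print(proj('side',np.array(c)+np.array([X,Y,Z])/1e3).round(0))
E
```

```text
t 30.5833 p [ 0.6848 -0.0499  0.235 ] yaw -8.6 | turn -0.2 x,y,z cm [22.35 -4.25 17.  ]
100 .................................................#######........................
102 ..................................................###...........................
104 ....................................##..........................................
106 .................................##########.....................................
108 ...............................###.##########...................................
110 ...............................########.######..................................
112 ...............................##########..###.......##.........................
114 ................................##########........#######.......................
116 ...............................####..#########......###.........................
118 ...............................#####.####.###....##.............................
120 ..............................#########...##.####...............................
122 .........................########..##...#####....###.....................
[... 1091 characters left out ...]
.....................
150 ......................................##########................................
152 .....................................#########..................................
154 .....................................##########.................................
156 .....................................########...................................
158 ......................................#####.....................................
160 ................................................................................
162 ................................................................................
[[276. 103.]]
[[290. 109.]]
[[257. 129.]]
[[288. 143.]]
[[257. 145.]]
[[286. 159.]]
```

>>> arm_command(moves=[2.48, -0.46, 0, 0, 2.48, -0.46, 0, 0, 2.48, -0.46, 0, 0, 2.48, -0.46, 0, 0, 2.48, -0.46, 0, 0, 2.48, -0.46, 0, 0, 2.48, -0.46, 1.5, 0, 2.48, -0.46, 3, 0, 2.5, -0.46, 3, 0, 0, 0, 3, 0, 0, 0, 2, 0, 0, 0, 1, 0])

```text
time: 31.63
ee_pos: [0.4542, -0.0576, 0.0926]
eef_rot: [0.073, 0.997, -0.0, -0.001]
ft_force: [-0.2, 0.6, -0.4]
width: 0.065
grip_force: 0.0
```

>>> arm_command(moves=[0, 0, 0, 0, 0, 0, 0, 0, 0, 0, 0, 0])

```text
time: 31.88
ee_pos: [0.4572, -0.0577, 0.0962]
eef_rot: [0.073, 0.997, 0.0, 0.001]
ft_force: [-0.2, 0.1, -0.2]
width: 0.0652
grip_force: 0.0
```

```bash
python3 go.py 0.4575 -0.0588 0.065 -8.4
```

```text
t 31.8833 p [ 0.4572 -0.0577  0.0962] yaw -8.41 | turn -0.01 x,y,z cm [-0.05 -0.1   3.12]
```

>>> arm_command(moves=[0, -0.1, 1.2, 0, 0, 0, 1.2, 0, 0, 0, 0.7, 0, 0, 0, 0, 0, 0, 0, 0, 0])

```text
time: 32.3
ee_pos: [0.4563, -0.0586, 0.0645]
eef_rot: [0.074, 0.997, 0.0, 0.0]
ft_force: [-0.6, -0.6, -0.4]
width: 0.0652
grip_force: 0.0
```

>>> arm_command(moves=[0, 0, 0, 0, 0, 0, 0, 0, 0, 0, 0, 0, 0, 0, 0, 0, 0, 0, 0, 0, 0, 0, 0, 0, 0, 0, 0, 0, 0, 0, 0, 0], fingers=25)

```text
time: 32.97
ee_pos: [0.4561, -0.0586, 0.0641]
eef_rot: [0.074, 0.997, 0.0, 0.0]
ft_force: [-0.7, -0.2, 3.1]
width: 0.0395
grip_force: 35.0
```

>>> arm_command(moves=[0, 0, -2.9, 0, 0, 0, -2.9, 0, 0, 0, -2.9, 0, 0, 0, -2.9, -3.7, 0, 0, 0, -3.8, -1.9, 0, 0, 0, -1.9, 0, 0, 0, -1.9, 0, 0, 0, -1.9, 0, 0, 0, -1.9, 0, 0, 0, -1.9, 0, 0, 0])

```text
time: 33.88
ee_pos: [0.5705, -0.0603, 0.1793]
eef_rot: [0.008, 1.0, 0.0, -0.001]
ft_force: [-0.2, 0.3, -1.2]
width: 0.0388
grip_force: 35.0
```

>>> arm_command(moves=[0, 0, 0, 0, 0, 0, 0, 0, 0, 0, 0, 0])

```text
time: 34.13
ee_pos: [0.5692, -0.0607, 0.1794]
eef_rot: [0.008, 1.0, -0.0, -0.001]
ft_force: [0.4, -0.9, -2.4]
width: 0.0391
grip_force: 35.0
```

```bash
python3 go.py 0.574 -0.0475 0.1799 -0.95
```

```text
t 34.1333 p [ 0.5692 -0.0607  0.1794] yaw -0.95 | turn -0.0 x,y,z cm [-0.46  1.32 -0.05]
```

>>> arm_command(moves=[0, 0.7, -0.05, 0, 0, 0.62, 0, 0, -0.5, 0, 0, 0, -0.5, 0, 0, 0, -0.5, 0, 0, 0, -0.5, 0, 0, 0, -0.5, 0, 0, 0, -0.3, 0, 0, 0, 0, 0, 0, 0, 0, 0, 0, 0])

```text
time: 34.97
ee_pos: [0.5981, -0.048, 0.1802]
eef_rot: [0.008, 1.0, -0.0, -0.0]
ft_force: [-0.7, 0.2, -1.3]
width: 0.0389
grip_force: 35.0
```

```bash
python3 go.py 0.600 -0.0479 0.1799 -0.95
```

```text
t 34.9667 p [ 0.5981 -0.048   0.1802] yaw -0.96 | turn -0.01 x,y,z cm [-0.19  0.01  0.03]
```

>>> arm_command(moves=[-0.3, 0, 0, 0, -0.25, 0, 0, 0, -0.25, 0, 0, 0, -0.25, 0, 0, 0, -0.25, 0, 0, 0, -0.3, 0, 0, 0, 0, 0, 0, 0])

```text
time: 35.55
ee_pos: [0.6146, -0.048, 0.1803]
eef_rot: [0.008, 1.0, -0.0, 0.0]
ft_force: [-0.2, -0.5, -1.7]
width: 0.0393
grip_force: 35.0
```

>>> arm_command(moves=[-0.3, 0, 0, 0, -0.3, 0, 0, 0, -0.4, 0, 0, 0, -0.3, 0, 0.3, 0, -0.3, 0, 0.3, 0, -0.3, 0, 0.2, 0, 0, 0, 0, 0, 0, 0, 0, 0])

```text
time: 36.22
ee_pos: [0.633, -0.0484, 0.172]
eef_rot: [0.008, 1.0, -0.0, -0.0]
ft_force: [0.1, 0.1, -1.7]
width: 0.0391
grip_force: 35.0
```

```bash
python3 go.py 0.634 -0.0484 0.1719 -0.95
```

```text
t 36.2167 p [ 0.633  -0.0484  0.172 ] yaw -0.94 | turn 0.01 x,y,z cm [-0.1  -0.    0.01]
```

>>> arm_command(moves=[-0.3, 0, 0, 0, -0.3, 0, 0, 0, -0.2, 0, 0, 0, -0.2, 0, 0, 0, -0.2, 0, 0, 0, -0.2, 0, 0, 0, 0, 0, 0, 0])

```text
time: 36.8
ee_pos: [0.6474, -0.0485, 0.1723]
eef_rot: [0.008, 1.0, 0.0, 0.0]
ft_force: [0.5, 0.2, -2.2]
width: 0.0392
grip_force: 35.0
```

>>> arm_command(moves=[-0.2, 0, 0, 0, -0.2, 0, 0, 0, -0.2, 0, 0, 0, -0.2, 0, 0, 0, 0, 0, 0, 0])

```text
time: 37.22
ee_pos: [0.6555, -0.0486, 0.1724]
eef_rot: [0.008, 1.0, 0.0, 0.0]
ft_force: [-0.7, -0.1, -2.1]
width: 0.0389
grip_force: 35.0
```

>>> arm_command(moves=[-0.2, 0, 0, 0, -0.2, 0, 0, 0, -0.2, 0, 0, 0, -0.2, 0, 0, 0, -0.2, 0, 0, 0, 0, 0, 0, 0])

```text
time: 37.72
ee_pos: [0.6654, -0.0488, 0.1723]
eef_rot: [0.008, 1.0, 0.0, 0.0]
ft_force: [0.4, 0.3, -1.3]
width: 0.0391
grip_force: 35.0
```

>>> arm_command(moves=[-0.3, 0, 0, 0, -0.2, 0, 0, 0, -0.2, 0, 0, 0, -0.1, 0, 0, 0, 0, 0, 0, 0])

```text
time: 38.13
ee_pos: [0.6733, -0.049, 0.1723]
eef_rot: [0.008, 1.0, 0.0, -0.0]
ft_force: [0.5, 0.1, -2.0]
width: 0.0392
grip_force: 35.0
```

>>> arm_command(moves=[-0.1, 0, 0, 0, 0, 0, 0, 0, 0, 0, 0, 0])

```text
time: 38.38
ee_pos: [0.6741, -0.049, 0.1724]
eef_rot: [0.008, 1.0, 0.0, -0.0]
ft_force: [0.3, -0.2, -1.2]
width: 0.0393
grip_force: 35.0
```

>>> arm_command(moves=[-0.1, 0, 0, 0, 0, 0, 0, 0])

```text
time: 38.55
ee_pos: [0.6752, -0.049, 0.1724]
eef_rot: [0.008, 1.0, 0.0, 0.0]
ft_force: [-0.3, -0.3, -1.9]
width: 0.039
grip_force: 35.0
```

>>> arm_command(moves=[-0.1, 0, 0, 0, 0, 0, 0, 0])

```text
time: 38.72
ee_pos: [0.6762, -0.049, 0.1724]
eef_rot: [0.008, 1.0, 0.0, 0.0]
ft_force: [0.5, 0.6, -1.4]
width: 0.0389
grip_force: 35.0
```

>>> arm_command(moves=[-0.1, 0, 0, 0, 0, 0, 0, 0])

```text
time: 38.88
ee_pos: [0.6772, -0.049, 0.1724]
eef_rot: [0.008, 1.0, 0.0, 0.0]
ft_force: [0.2, -0.5, -1.0]
width: 0.0392
grip_force: 35.0
```

>>> arm_command(moves=[-0.1, 0, 0, 0, 0, 0, 0, 0])

```text
time: 39.05
ee_pos: [0.6778, -0.0491, 0.1724]
eef_rot: [0.008, 1.0, 0.0, -0.001]
ft_force: [-3.0, -0.4, -0.5]
width: 0.0392
grip_force: 35.0
```

>>> arm_command(moves=[-0.05, 0, 0, 0, 0, 0, 0, 0])

```text
time: 39.22
ee_pos: [0.6779, -0.0491, 0.1724]
eef_rot: [0.008, 1.0, 0.0, -0.001]
ft_force: [-5.5, 1.5, 0.5]
width: 0.0391
grip_force: 35.0
```

Contact came at home depth. I'll lower it onto the rod and release.

>>> arm_command(moves=[0, 0, 0.1, 0, 0, 0, 0.1, 0, 0, 0, 0, 0])

```text
time: 39.47
ee_pos: [0.6778, -0.0492, 0.1702]
eef_rot: [0.008, 1.0, 0.0, -0.001]
ft_force: [-5.3, 0.2, -0.1]
width: 0.0393
grip_force: 35.0
```

>>> arm_command(moves=[0, 0, 0.07, 0, 0, 0, 0, 0])

```text
time: 39.63
ee_pos: [0.6778, -0.0492, 0.1697]
eef_rot: [0.008, 1.0, 0.0, -0.001]
ft_force: [-6.5, 0.3, -0.5]
width: 0.0393
grip_force: 35.0
```

>>> arm_command(moves=[0, 0, 0.05, 0, 0, 0, 0, 0])

```text
time: 39.8
ee_pos: [0.6779, -0.0492, 0.1696]
eef_rot: [0.008, 1.0, 0.0, -0.001]
ft_force: [-6.3, 0.1, 3.3]
width: 0.0393
grip_force: 35.0
```

>>> arm_command(moves=[0, 0, 0, 0, 0, 0, 0, 0, 0, 0, 0, 0, 0, 0, 0, 0, 0, 0, 0, 0], fingers=70)

```text
time: 40.22
ee_pos: [0.6788, -0.049, 0.1693]
eef_rot: [0.008, 1.0, 0.0, 0.0]
ft_force: [-0.4, 0.1, 1.0]
width: 0.059
grip_force: 0.0
```

>>> arm_command(moves=[0, 0, -0.5, 0, 0, 0, -1.5, 0, 0, 0, -2, 0, 0, 0, -2, 0, 0, 0, -2, 0, 2, 0, 0, 0, 2, 0, 0, 0, 2, 0, 0, 0, 0, 0, 0, 0, 0, 0, 0, 0])

```text
time: 41.05
ee_pos: [0.6185, -0.048, 0.2503]
eef_rot: [0.008, 1.0, 0.0, 0.001]
ft_force: [0.6, -0.2, -0.1]
width: 0.061
grip_force: 0.0
```

```bash
python3 - <<'E'
from h import *
a=cv2.imread('pics/side0.png').astype(int);im=r.camera('side')[:,:,::-1]
m=(abs(a-im).max(2)>20)
for y in range(96,166,2): print(y,''.join('#' if v else '.' for v in m[y,245:325]))
c=(.7433-.060,-.0494,.1978-.063)
for X,Y,Z in((0,20,98),(0,-20,98),(-42,32,45),(-42,-32,45),(-42,32,0),(-42,-32,0)): print(proj('side',np.array(c)+np.array([X,Y,Z])/1e3).round(0))
E
```

```text
96 ######.........................############.....................................
98 ...............................############.....................................
100 ...............................############.....................................
102 ...............................############.....................................
104 .............................#############......................................
106 ...............................######.#####.....................................
108 ..............................######.#########..................................
110 ............................#######.######...#..................................
112 .............................############...###.................................
114 ............................###.##########......................................
116 ............................########.#########..................................
118 ............................########..###..###..................................
120 ............................###########..###..................................
[... 1256 characters left out ...]
.....................
152 ................................##############..................................
154 ................................###############.................................
156 ................................#############...................................
158 ..................................#########.....................................
160 ...................................###..........................................
162 ................................................................................
164 ................................................................................
[[273. 103.]]
[[290. 110.]]
[[256. 133.]]
[[283. 145.]]
[[256. 149.]]
[[281. 161.]]
```

All three silhouettes match the nested positions, and nothing is touching the arm.

```bash
python3 -c "
from bench import r
print(r.close_job())"
```

```text
the job is handed in; nothing more can be done
None
```

All three brackets were hung and released (large against the back plate, middle and small nested in turn), and the job was handed in at about 41 s; contact forces and side-camera silhouettes fit all three being home, but the hand-in returned no verdict.

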